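# Zero the tag reader's dial and show it the notched die shim

### The arm

A 7-joint arm with a two-finger parallel gripper is mounted at the origin on the work surface. World frame = base frame: x ahead of the robot, y to its left, z up, the work surface at z = 0. Lengths are in m, angles in degrees, forces in N, time in s.
With the tool pointing down it reaches from about 0.4 to 0.85 m from the base axis. Payload 4.5 kg.
Tool frame: the origin (TCP) lies on the centre line of the jaws, within the pads' length; the fingertips stand 19 mm ahead of it and the grasp point (between the pads) is the TCP; z points along the fingers, y is the line along which they close (so a half turn about z gives the same grasp; the last joint's range is limited). The gripper opens to 85 mm and grips with 20 to 120 N. Pads are 22 mm wide; open, the fingers measure 114 mm over their backs; the gripper's body (76 mm by 85 mm) begins 54 mm behind the grasp point. The pads swing forward as they close: fully open they stand 13 mm farther back than shut.
Start: joints at [68.629, 39.483, -11.15, 89.685, 9.013, 51.709, -12.324], TCP at [0.247, -0.574, 0.25] pointing down, gripper open.
Joint ranges: [-172.22, 172.22], [-26.19, 119.32], [-84.43, 86.54], [7.71, 146.69], [-57.33, 237.33], [2.42, 119.75], [-152.13, 152.13]. Speed limits (degrees/s): [147.25, 147.25, 180, 180, 180, 180, 180].

### API

Orientations are given as [roll, pitch, yaw] about the fixed x, y, z axes, in that order (R = Rz(yaw) Ry(pitch) Rx(roll)).
In Python, from plant import observe, read_camera, calibration, sign_off gives the robot as it stands.
- The arm moves only by the tool jog_arm, never from a script. Its argument "steps" is text: rows parted by semicolons, each of 7 numbers parted by spaces: the shift along the tool's x, y, z normalised to -1 to 1, where 1 is 150 mm, then the turn, a rotation vector about the tool's x, y, z normalised to -1 to 1, where 1 is 30 degrees, then the gripper's target within -1 to 1 (shut at 1, half-way at 0, fully open at -1). In form: x y z rx ry rz jaw; .... A call has 1 to 5 rows; each row is the pose to reach, as a shift and turn from the pose commanded when the call began, along the tool's axes at that moment; what a row does not reach only later rows make up. A row lasts 1/8 s, in which the tool goes at most 62.5 mm and 10.7 degrees, less where a joint would pass 70% of its speed; a pose out of reach is approached as far as the arm can. A call with a number of a shift or a turn outside -1 to 1 is refused whole. A call with a gripper value outside its range is refused whole. The fingers move at their own pace and stop on an object; "squeeze" is the grip in N (left out, the last holds). Time passes only in rows, so rows that repeat a pose let the fingers close. It gives the time, the measured TCP pose, the force, the opening and the grip force at its end, in the units of the state.
- observe(): the state, without advancing time (a new reading comes with each control period).
- read_camera(name): name is "scene" or "top"; returns (picture, depth): 420x560x3 uint8, blue, green, red; 420x560 float32, m along the optical axis (not along the pixel's ray), 0 where there is no reading.
- calibration(name): a dict with "vfov" (degrees; the focal length in pixels is half the picture's height over the tangent of half this angle, whatever the lens; pixels are square), "cx", "cy" (the principal point, pixels), "k1" (the pictures are not rectified: a ray, as slopes to the right and down, at radius r is drawn at 1 + k1 r^2 times it, then the intrinsics apply), "rvec" (rotation vector, rad) and "tvec" (3), from world to camera coordinates, as OpenCV has them. Camera axes: x right, y down, z forward; pixel columns grow to the right and rows downward; lengths in m; the calibration is good to about 2 mm. A picture is of the moment at which its call begins. calibration takes no time and is no camera call.
- sign_off(): hands the job in; it is judged then, once.
The state is a dict: "time_s": time; "joint_positions": joint angles; "qd": joint speeds; "joint_efforts": joint torques, N m; "ee_pos": TCP position; "tool_rot": TCP orientation; "ft_force": force on the tool from outside, world axes, zero at the start; "wrist_torque": the same for the moment, N m; "width": finger opening in m; "grasp_force": force on a finger pad.
Only numpy, scipy, OpenCV 4.12 (cv2) and the standard library are available. Lean on these libraries where they do the work, as an engineer would, in place of code of your own. Each camera call takes 0.05 s, during which the arm holds its last target. There are 200 camera calls.

### The job

Turn the tag reader's black offset dial until its red pointer stands at the green zero mark, and after that take the steel die shim out of its blue slotted stand. The small corner notch marks the shim's whitish frosted end, which carries the code label on one face: keep your fingers off that frosted end and hold the shim so that the label is about 13 cm above the middle of the reader's green read pad, tipped by about 45 degrees or more from upright so that the label face looks up, not down. Finish while still holding it there, still and in the air, with the dial left at zero and the clamps, gauge block and protractor left where they were.

Things in the scene. Friction and masses are not known exactly. Their poses are not given: they have to be found in the camera images.
- offset_dial (a joint): Angle (rad) of the reader's dial: 0 when the red pointer stands at the green zero mark, growing clockwise seen from above; starts 0.5 to 1.35, so it must be turned back counter-clockwise. Stiff (about 0.05 N m), stays where it is left, and does not stop at zero (range -2 to 2).
- dial_grip (a point): Centre of the dial's black bar grip, on the dial's vertical axis, 50 mm above the shelf. The bar is 46 mm long, 12 mm wide, 24 mm tall (38 to 62 mm above the shelf) on a 52 mm disc 8 mm thick. Its frame turns with the dial: x along the bar, red pointer at the -x end, z up.
- read_pad (a point): Middle of the green read pad (66 mm across) on top of the fixed grey tag reader (150 x 220 x 30 mm), 30 mm above the shelf. Reader's frame: z up, x away from the robot at yaw 0, dial axis 120 mm along -y. Behind it, 125 mm along +x, stands a 16 mm mast with a black reading head (about 55 mm across, 140 to 195 mm above the shelf).
- shim_center (a point): Centre of the steel die shim, 100 long (x) x 5 thick (y) x 50 mm high (z), 0.18 kg, standing on edge 4 to 54 mm above the shelf. z is up while it stands; x points to the whitish frosted end (last 36 mm); the 9 x 9 mm notch is in that end's upper corner; the white label with black code is on that end's -y face. So with the notch at upper right, the label faces you.
- shim_label (a point): Centre of the label on the frosted end: 32 mm along +x of the shim's centre, on the -y face, 3 mm below mid-height; same axes as the shim.
- shim_grip (a point): Middle of the bare steel part, 28 mm along -x of the shim's centre, half-way up: a place to grip it. The bare part is 64 mm long; same axes as the shim.
- shim: The whole shim, origin in the middle of its lower edge, 25 mm below the centre, same axes.
- frosted_end: The frosted end of the shim (rigidly part of it): origin on the lower edge, 32 mm along +x of the shim's middle; same axes.
- stand: Blue shim stand, fixed, 90 mm (x) x 50 mm (y) x 20 mm high, origin at its underside's centre; one slot along x, 7 mm wide and 16 mm deep, open upward and at both ends. The shim is drawn straight up out of it, 34 mm of it stand free above.
- reader: The tag reader as a body (fixed): origin at the centre of its base's underside; dial at y -60 mm, pad at y +60 mm.
- clamp0: Black tang clamp, 70 x 30 x 40 mm, loose; leave alone. Origin under its centre.
- clamp1: Black tang clamp like the first; leave alone.
- clamp2: Black tang clamp like the first; leave alone.
- gauge_block: Orange gauge block 50 x 30 x 30 mm, loose; leave alone. Origin under its centre.
- protractor: Chrome angle protractor lying flat, about 130 x 90 x 18 mm, loose; leave alone. Origin under its middle.
- cam_lock: Grey cam lock with a red lever, gripping an upper punch; fixed, 120 x 130 mm and 137 mm high; keep clear. Origin under its centre.

How it is judged:
By the outcome, as a careful person would: the job done as asked, in the order asked, and still so for the second after the job is handed in, while the arm keeps its last pose, push and grip.
It also fails if it takes over 64 s, if anything falls off the work surface, if the arm or the gripper's body presses on something with over 40 N, if the wrist force passes 120 N, or if a joint passes its speed limit or range.

## Working session

There is one attempt and no reset: what is moved stays moved. The work goes in short steps, Python scripts to look and compute and a tool call to move; the robot and the scene stay as the last step left them, time stands still between calls to the robot, and variables do not carry over. Pictures are saved under pics/ and viewed, at most 10 in all, crops included, and the job is handed in when it is done.

Besides the shell and the picture viewer there is one more tool, called after "Request:" in YAML: its name, and indented under it one key for each argument. jog_arm: Moves the arm, as the interface text tells. Scaled input: -1 to 1 covers 150 mm each way for a shift and 30 degrees each way for a turn. Its arguments: {"type":"object","properties":{"steps":{"type":"string"},"squeeze":{"type":"number"}},"required":["steps"]}

```bash
mkdir -p pics; cat > h.py <<'E'
import numpy as np, cv2
from plant import observe, read_camera, calibration, sign_off
from scipy.spatial.transform import Rotation as R
def cal(n):
    c=calibration(n); f=210/np.tan(np.radians(c['vfov'])/2)
    return c,f,R.from_rotvec(np.ravel(c['rvec'])).as_matrix(),np.ravel(c['tvec'])
def rays(n,uv):
    c,f,M,t=cal(n); p=(np.atleast_2d(uv).astype(float)-[c['cx'],c['cy']])/f
    q=p.copy()
    for _ in range(30): q=p/(1+c['k1']*(q**2).sum(1,keepdims=True))
    d=np.c_[q,np.ones(len(q))]
    return -M.T@t, d@M   # origin, dirs (camera depth 1)
def onplane(n,uv,z):
    o,d=rays(n,uv); return o+d*((z-o[2])/d[:,2:3])
def pts(n,uv,dep):
    o,d=rays(n,uv); uv=np.atleast_2d(uv).astype(int); return o+d*dep[uv[:,1],uv[:,0]][:,None]
def project(n,P):
    c,f,M,t=cal(n); X=np.atleast_2d(P)@M.T+t; q=X[:,:2]/X[:,2:]
    q=q*(1+c['k1']*(q**2).sum(1,keepdims=True)); return q*f+[c['cx'],c['cy']]
E
python3 - <<'E'
from h import *
print(observe())
for n in('scene','top'):
    im,d=read_camera(n); cv2.imwrite(f'pics/{n}0.png',im); np.savez(f'{n}0.npz',im=im,d=d); print(calibration(n), rays(n,[[280,210]]))
E
```

```text
{'time_s': 0.0, 'joint_positions': array([ 68.62918763,  39.53165242, -11.14574142,  89.74763116,
         9.01399197,  51.70821986, -12.32249526]), 'qd': array([-0.01697772, -0.03619411, -0.03277037, -0.06834593,  0.01823859,
       -0.04849763, -0.00871612]), 'joint_efforts': array([-6.16974171e-05, -5.39610207e+01, -1.26696412e+00, -1.58544159e+01,
        8.89155956e-03,  9.52895265e-03,  6.78041005e-06]), 'ee_pos': array([ 0.24699945, -0.57343764,  0.24948826]), 'tool_rot': array([-1.79894918e+02,  8.25548463e-03,  2.33159662e+01]), 'ft_force': array([ 0.52825257, -0.31547498,  0.48257918]), 'wrist_torque': array([-0.03048004, -0.0162558 , -0.02170845]), 'grasp_force': 0.0, 'width': 0.08514112000561538}
{'vfov': 45.218320624974375, 'cx': 282.32607938730877, 'cy': 211.9151038824764, 'k1': -0.07327181613110388, 'rvec': array([ 0.97507794,  2.33958008, -1.15278078]), 'tvec': array([ 0.43844752, -0.20720381,  1.85574616])} (array([1.46091761, 0.79903598, 0.95195835]), array([[-0.57291437, -0.5562787 , -0.60196249]]))
{'vfov': 57.013966096338265, 'cx': 276.15636699897266, 'cy': 206.58672039936914, 'k1': 0.02463055711582587, 'rvec': array([ 2.12722499, -2.12254784,  0.19001345]), 'tvec': array([-0.01552742,  0.59931208,  1.15364311])} (array([ 0.38121058, -0.01828655,  1.24284053]), array([[ 0.17189095, -0.0065816 , -0.9851837 ]]))
```

View pics/scene0.png

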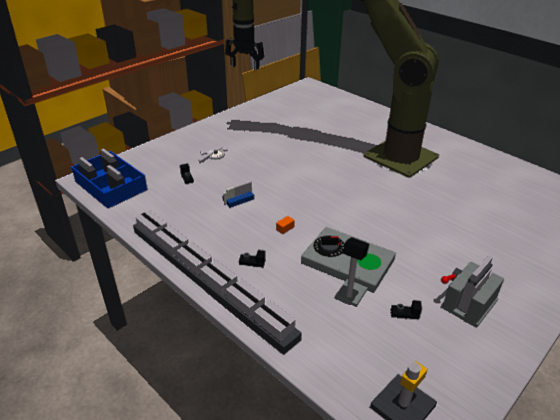

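View pics/top0.png

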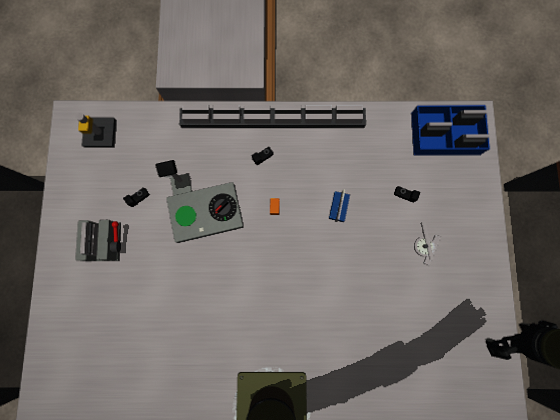

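The scene picture shows the reader (about 350,258), with its dial at 328,245 and pad at 370,262, and the stand with the shim at 238,193. In the top picture the dial is at 222,208, the pad at 186,216 and the stand at 340,206. Next I'll measure these and view enlarged crops.

```bash
python3 - <<'E'
from h import *
S=np.load('scene0.npz');T=np.load('top0.npz')
def comp(im,lo,hi,box,name):
    h=cv2.cvtColor(im,cv2.COLOR_BGR2HSV); m=cv2.inRange(h,lo,hi); k=np.zeros_like(m); x0,y0,x1,y1=box; k[y0:y1,x0:x1]=m[y0:y1,x0:x1]
    ys,xs=np.nonzero(k); return np.c_[xs,ys]
g=comp(T['im'],(45,100,60),(80,255,255),(165,195,205,235),'pad'); P=onplane('top',g,.03); print('pad top',len(g),P.mean(0))
gs=comp(S['im'],(45,100,60),(80,255,255),(350,245,390,275),'pad'); print('pad scene',onplane('scene',gs,.03).mean(0))
for nm,src,box in(('top',T,(200,185,245,230)),('scene',S,(310,230,350,260))):
    dk=comp(src['im'],(0,0,0),(180,255,60),box,''); 
    (c,r,a)=cv2.fitEllipse(cv2.convexHull(dk.astype(np.float32))); print(nm,'disc',c,r,onplane(nm,[c],.038))
    rd=np.r_[comp(src['im'],(0,120,80),(8,255,255),box,''),comp(src['im'],(172,120,80),(180,255,255),box,'')]
    print(nm,'red',len(rd),rd.mean(0),onplane(nm,[rd.mean(0)],.062), 'h',pts(nm,rd,src['d'])[:,2].mean())
    gn=comp(src['im'],(40,80,50),(85,255,255),box,''); print('green',len(gn),onplane(nm,[gn.mean(0)],.031) if len(gn) else 0)
b=comp(T['im'],(100,120,40),(125,255,255),(320,180,360,230),''); 
P=onplane('top',b,.02); print('stand',P[:,:2].mean(0),cv2.minAreaRect(P[:,:2].astype(np.float32)))
def crop(im,x0,y0,x1,y1,s): return cv2.resize(im[y0:y1,x0:x1],None,fx=s,fy=s,interpolation=cv2.INTER_CUBIC)
a=crop(T['im'],195,180,250,235,7); bb=crop(T['im'],315,180,370,235,7)
c=crop(S['im'],305,220,360,260,7)[:,:]; d=crop(S['im'],210,170,265,210,7)
out=np.vstack([np.hstack([a,bb]),np.hstack([c,d])]); out=cv2.resize(out,(684,590)); cv2.imwrite('pics/crop1.png',out)
E
```

```text
pad top 331 [0.57449968 0.27450897 0.03      ]
pad scene [0.57614967 0.27866707 0.03      ]
top disc (226.7615509033203, 208.0122833251953) (33.47706985473633, 48.72038650512695) [[0.59748939 0.14221748 0.038     ]]
top red 15 [217.33333333 208.73333333] [[0.59085327 0.16818952 0.062     ]] h 0.05544408630641973
green 6 [[0.56657401 0.14948954 0.031     ]]
scene disc (334.2996520996094, 246.09869384765625) (21.16170310974121, 43.83600997924805) [[0.60225897 0.17586499 0.038     ]]
scene red 19 [335.15789474 237.57894737] [[0.59571783 0.17112308 0.062     ]] h 0.05863744815232696
green 0 0
stand [ 0.60830553 -0.21490339] ((0.6081939935684204, -0.2157004177570343), (0.04939510300755501, 0.09008226543664932), 77.22148132324219)
```

View pics/crop1.png

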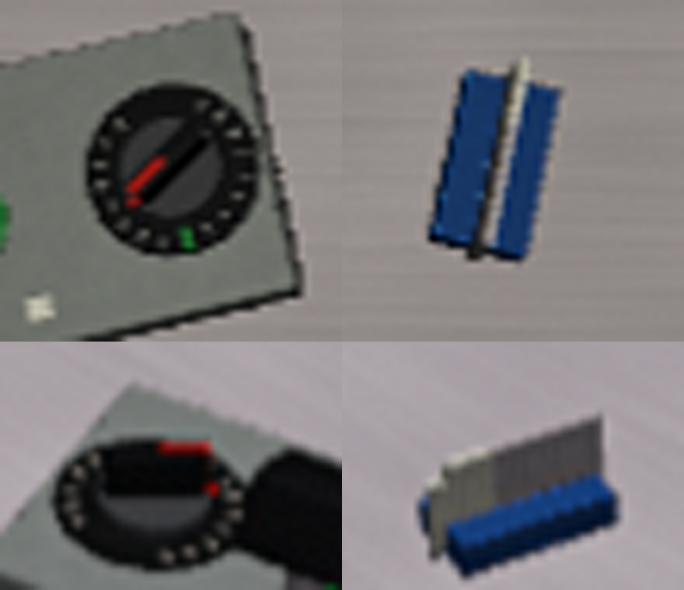

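The crops show the red pointer at lower left (dot about 133,203), the green mark at lower centre (187,238) and the dial centre at about (172,170). That puts the dial roughly 62° clockwise of zero. The shim's frosted, notched end is the far (+x) end, and the camera sees the blank face, so the label faces world −y.

```bash
python3 - <<'E'
from h import *
S=np.load('scene0.npz');T=np.load('top0.npz')
D={}
for nm,src in(('top',T),('scene',S)):
    uv=np.indices((420,560))[::-1].reshape(2,-1).T
    D[nm]=(uv,pts(nm,uv,src['d']),cv2.cvtColor(src['im'],cv2.COLOR_BGR2HSV).reshape(-1,3))
for nm in D:
    uv,P,h=D[nm]
    near=lambda c,r:(np.hypot(*(P[:,:2]-c).T)<r)
    m=near((.585,.215),.17)&(P[:,2]>.018)&(P[:,2]<.042)
    r=cv2.minAreaRect(P[m,:2].astype(np.float32)); print(nm,'reader',m.sum(),r,np.median(P[m,2]))
    m=near((.6,.16),.05)&(P[:,2]>.05)&(P[:,2]<.075)
    print(nm,'bar',m.sum(),cv2.minAreaRect(P[m,:2].astype(np.float32)) if m.sum()>3 else'',P[m].mean(0))
    m=near((.608,-.215),.075)&(P[:,2]>.026)&(P[:,2]<.07)
    Q=P[m]; print(nm,'shim',m.sum(),Q.mean(0),Q[:,2].max(),cv2.minAreaRect(Q[:,:2].astype(np.float32)))
    m=near((.608,-.215),.075)&(P[:,2]>.012)&(P[:,2]<.026)&(h[:,0]>100)&(h[:,0]<125)&(h[:,1]>120)
    print(nm,'stand',cv2.minAreaRect(P[m,:2].astype(np.float32)))
h=cv2.cvtColor(T['im'],cv2.COLOR_BGR2HSV)
m=np.zeros((420,560),np.uint8); m[192:223,207:238]=(T['im'].max(2)<50)[192:223,207:238]
ys,xs=np.nonzero(m); e=cv2.fitEllipse(cv2.convexHull(np.c_[xs,ys].astype(np.float32))); print('ring',e); c=onplane('top',[e[0]],.032)[0]; print(c)
red=np.array([[195+133/6.22-.5,180+203/6.22-.5]]); gr=np.array([[195+187/6.22-.5,180+238/6.22-.5]])
a=onplane('top',red,.039)[0]-c; b=onplane('top',gr,.031)[0]-c
f=lambda v:np.degrees(np.arctan2(v[1],v[0])); print('red',a,f(a),'green',b,f(b),f(b)-f(a))
E
```

```text
top reader 3191 ((0.612743079662323, 0.22168628871440887), (0.20115002989768982, 0.2224857062101364), 13.560258865356445) 0.03022562559655717
top bar 70 ((0.6019636392593384, 0.156276673078537), (0.012462317943572998, 0.04421410709619522), 47.60968017578125) [0.60174289 0.15572542 0.06115468]
top shim 84 [ 0.60638798 -0.2161289   0.0471193 ] 0.05884933141152371 ((0.611514687538147, -0.2081070989370346), (0.025233063846826553, 0.09941262006759644), 78.25137329101562)
top stand ((0.6089273691177368, -0.2168789505958557), (0.04797868803143501, 0.08876433968544006), 77.177001953125)
scene reader 2453 ((0.6171027421951294, 0.22369426488876343), (0.21162955462932587, 0.21891814470291138), 13.234211921691895) 0.02979227761272396
scene bar 93 ((0.6040534377098083, 0.15966425836086273), (0.018091004341840744, 0.04448602721095085), 44.28384780883789) [0.60593411 0.16093787 0.05954225]
scene shim 227 [ 0.61054886 -0.21494795  0.04144277] 0.05791111442581409 ((0.6100413203239441, -0.21494659781455994), (0.013802637346088886, 0.10194046050310135), 78.0215072631836)
scene stand ((0.6121324896812439, -0.2096211165189743), (0.04507685825228691, 0.08936265110969543), 73.48836517333984)
ring ((223.0720977783203, 206.2517547607422), (26.468957901000977, 30.81454086303711), 52.72615051269531)
[0.60423947 0.15490518 0.032     ]
red [-0.02022273  0.02116532  0.007     ] 133.69534898596615 green [-0.03690768 -0.00559908 -0.001     ] -171.3737154616116 -305.0690644475777
```

```bash
cat >> h.py <<'E'
def plan(target,rpy,n,start=None,dig=2):
    """n equal legs from the present pose to the target; prints one row per call"""
    if start is None:
        s=observe(); start=(s['ee_pos'],s['tool_rot'])
    p=np.array(start[0],float); r=R.from_euler('xyz',start[1],degrees=True); rt=R.from_euler('xyz',rpy,degrees=True)
    for i in range(n):
        k=1/(n-i); dp=r.inv().apply((np.array(target)-p)*k)/.15; dr=np.degrees((r.inv()*rt).as_rotvec())*k/30
        dp,dr=dp.round(dig),dr.round(dig); print(*dp,*dr)
        p=p+r.apply(dp*.15); r=r*R.from_rotvec(np.radians(dr*30))
    print('end',p.round(4),r.as_euler('xyz',degrees=True).round(1))
E
python3 - <<'E'
from h import *
plan((.602,.157,.15),(180,0,137),5)
E
```

```text
0.82 -0.71 0.13 -0.0 -0.0 -0.76
1.03 -0.33 0.13 -0.0 -0.0 -0.76
1.08 0.09 0.14 -0.0 -0.0 -0.76
0.96 0.5 0.13 -0.0 -0.0 -0.75
0.69 0.83 0.14 0.0 -0.0 -0.76
end [0.6019 0.1567 0.1499] [ 1.80e+02 -1.00e-01  1.37e+02]
```

Request:
jog_arm:
  steps: "0.82 -0.71 0.13 0 0 -0.76 -1;0.82 -0.71 0.13 0 0 -0.76 -1;0.82 -0.71 0.13 0 0 -0.76 -1;0.82 -0.71 0.13 0 0 -0.76 -1"

```text
time_s: 0.6
ee_pos: [0.32, -0.4238, 0.2305]
tool_rot: [-179.9, -0.1, 46.5]
ft_force: [-0.6, -1.4, 0.6]
width: 0.0855
grasp_force: 0.0
```

Request:
jog_arm:
  steps: "1 -0.33 0.13 0 0 -0.76 -1;1 -0.33 0.13 0 0 -0.76 -1;1 -0.33 0.13 0 0 -0.76 -1;1 -0.33 0.13 0 0 -0.76 -1"

```text
time_s: 1.1
ee_pos: [0.3877, -0.2833, 0.2111]
tool_rot: [-180.0, -0.1, 69.2]
ft_force: [0.0, 0.5, 0.1]
width: 0.0853
grasp_force: 0.0
```

Request:
jog_arm:
  steps: "1 0.09 0.14 0 0 -0.76 -1;1 0.09 0.14 0 0 -0.76 -1;1 0.09 0.14 0 0 -0.76 -1;1 0.09 0.14 0 0 -0.76 -1"

```text
time_s: 1.6
ee_pos: [0.454, -0.1498, 0.1901]
tool_rot: [180.0, 0.0, 91.8]
ft_force: [-1.5, -0.0, 0.5]
width: 0.0853
grasp_force: 0.0
```

Request:
jog_arm:
  steps: "0.96 0.5 0.13 0 0 -0.75 -1;0.96 0.5 0.13 0 0 -0.75 -1;0.96 0.5 0.13 0 0 -0.75 -1;0.96 0.5 0.13 0 0 -0.75 -1"

```text
time_s: 2.1
ee_pos: [0.5252, -0.0033, 0.1706]
tool_rot: [179.9, -0.0, 114.2]
ft_force: [-0.6, -0.6, 0.1]
width: 0.0855
grasp_force: 0.0
```

```bash
python3 - <<'E'
from h import *
s=observe(); print(s['ee_pos'],s['tool_rot'],s['joint_positions']); plan((.602,.157,.12),(180,0,137),1)
E
```

```text
[ 0.52517472 -0.00327804  0.17063157] [ 1.79912579e+02 -5.26270969e-03  1.14237137e+02] [ 12.24169875  40.91282915 -27.87805248 110.86185551  31.50695021
  35.81039537 -11.71530568]
0.76 0.91 0.34 0.0 0.0 -0.76
end [0.6029 0.1567 0.1199] [179.9   0.  137. ]
```

Request:
jog_arm:
  steps: "0.76 0.91 0.34 0 0 -0.76 -1;0.76 0.91 0.34 0 0 -0.76 -1;0.76 0.91 0.34 0 0 -0.76 -1;0.76 0.91 0.34 0 0 -0.76 -1;0.76 0.91 0.34 0 0 -0.76 -1"

```text
time_s: 2.72
ee_pos: [0.6017, 0.1517, 0.1192]
tool_rot: [-179.8, 0.1, 136.8]
ft_force: [-0.2, -0.1, -0.3]
width: 0.085
grasp_force: 0.0
```

```bash
python3 - <<'E'
from h import *
s=observe(); print(s['joint_positions']); plan((.602,.157,.06),(180,0,137),1,dig=3)
im,_=read_camera('scene'); cv2.imwrite('pics/s1.png',cv2.resize(im[170:300,270:420],None,fx=4,fy=4,interpolation=cv2.INTER_CUBIC))
E
```

```text
[ -1.52310856  51.74591804 -31.43315132  95.67952366  36.83675632
  43.50662672  -4.0635947 ]
0.024 0.029 0.395 -0.007 0.004 -0.008
end [0.602  0.1571 0.0599] [-180.    0.  137.]
```

View pics/s1.png

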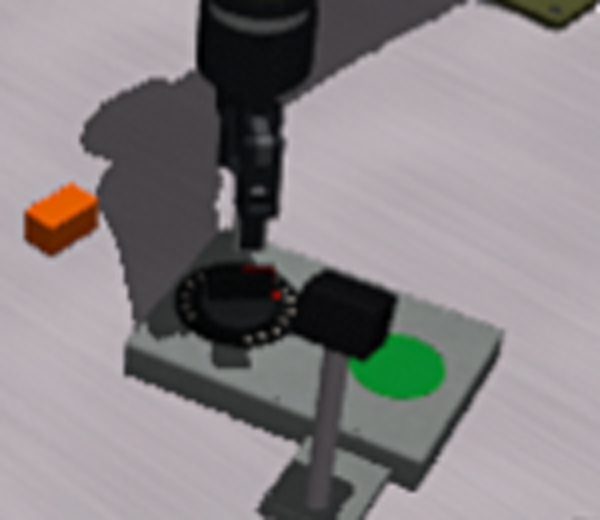

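The gripper hangs over the dial with its fingers straddling the bar (bar at about 245,280 in the crop). Descending now.

Request:
jog_arm:
  steps: "0 0 0.2 0 0 0 -1;0 0 0.4 0 0 0 -1;0 0 0.4 0 0 0 -1"

```text
time_s: 3.15
ee_pos: [0.6002, 0.152, 0.0583]
tool_rot: [-179.7, 0.0, 136.8]
ft_force: [-0.6, -0.2, 0.1]
width: 0.0854
grasp_force: 0.0
```

Request:
jog_arm:
  steps: "0.013 0.033 -0.01 0 0 0 -1;0.013 0.033 -0.01 0 0 0 -1;0.013 0.033 -0.01 0 0 0 1;0.013 0.033 -0.01 0 0 0 1;0.013 0.033 -0.01 0 0 0 1"
  squeeze: 40

```text
time_s: 3.78
ee_pos: [0.6034, 0.161, 0.0614]
tool_rot: [-180.0, 0.0, 137.0]
ft_force: [-0.5, -0.9, -0.3]
width: 0.0324
grasp_force: 0.0
```

Request:
jog_arm:
  steps: "0 0 0 0 0 0 1;0 0 0 0 0 0 1;0 0 0 0 0 0 1;0 0 0 0 0 0 1"

```text
time_s: 4.28
ee_pos: [0.6017, 0.1589, 0.0612]
tool_rot: [-179.7, 0.0, 137.0]
ft_force: [-4.2, -4.5, 5.3]
width: 0.011
grasp_force: 40.0
```

Request:
jog_arm:
  steps: "0 -0.01 0 0 0 -0.3 1;0 -0.01 0 0 0 -0.6 1;0 -0.01 0 0 0 -0.9 1;0 -0.01 0 0 0 -0.9 1"

```text
time_s: 4.78
ee_pos: [0.6014, 0.1584, 0.0612]
tool_rot: [-179.8, -0.1, 164.0]
ft_force: [-2.8, -1.7, 4.3]
width: 0.011
grasp_force: 40.0
```

Request:
jog_arm:
  steps: "0 0 0 0 0 -0.3 1;0 0 0 0 0 -0.6 1;0 0 0 0 0 -0.92 1;0 0 0 0 0 -0.92 1;0 0 0 0 0 -0.92 1"

```text
time_s: 5.4
ee_pos: [0.6013, 0.158, 0.0612]
tool_rot: [-179.8, -0.2, -168.5]
ft_force: [-3.5, -3.7, 6.0]
width: 0.011
grasp_force: 40.2
```

```bash
python3 - <<'E'
from h import *
s=observe(); print(s['joint_positions'],s['wrist_torque'])
im,_=read_camera('scene'); im2,_=read_camera('top')
f=lambda a,s:cv2.resize(a,None,fx=s,fy=s,interpolation=cv2.INTER_CUBIC)
cv2.imwrite('pics/s2.png',np.hstack([f(im[225:265,305:355],8),f(im2[185:225,200:250],8)]))
E
```

```text
[  2.7206909   59.65758996 -41.39929991  96.10313815  52.75821957
  46.03966968  37.70226711] [-0.7902091   0.70320807  0.0767107 ]
```

View pics/s2.png

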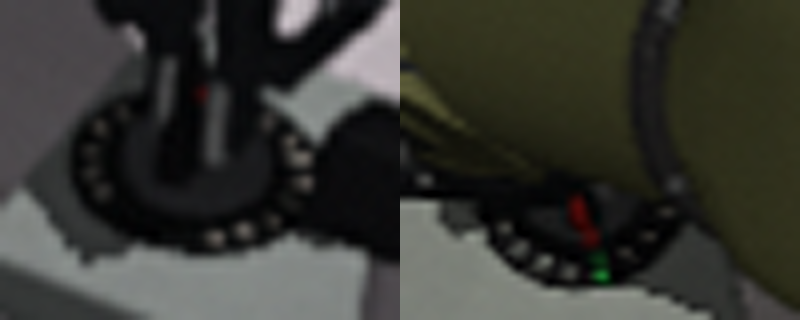

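Seen from above, the red pointer (crop 583,220) now nearly lines up with the green mark (600,268). I'll measure what angle is left.

```bash
python3 - <<'E'
from h import *
c=np.array([.6015,.158])
for k in range(3):
    im=read_camera('top')[0][185:225,200:250]
    h=cv2.cvtColor(im,cv2.COLOR_BGR2HSV); sat=h[...,1].astype(float)*h[...,2]
    for nm,m,z in(('red',((h[...,0]<10)|(h[...,0]>170))&(h[...,1]>130)&(h[...,2]>50),.055),('green',(h[...,0]>40)&(h[...,0]<80)&(h[...,1]>100)&(h[...,2]>50),.031)):
        ys,xs=np.nonzero(m); w=sat[ys,xs]
        if k==0:
            for x,y in zip(xs,ys): 
                if nm=='red': print(x+200,y+185,im[y,x], end=' ')
        uv=[[np.average(xs,weights=w)+200,np.average(ys,weights=w)+185]]
        p=onplane('top',uv,z)[0]; print(nm,len(xs),uv,p,np.degrees(np.arctan2(*(p[:2]-c)[::-1]))%360)
E
```

```text
221 210 [10 10 51] 222 210 [ 9 10 73] 222 211 [10 11 78] 222 212 [ 7  9 65] 223 214 [13 14 60] 224 214 [11 12 54] red 6 [[np.float64(222.28653928331605), np.float64(211.69469507356084)]] [0.58275468 0.15359088 0.055     ] 193.23606325130805
green 2 [[np.float64(224.60966962127316), np.float64(219.0)]] [0.56337171 0.14905649 0.031     ] 193.20086044425793
red 5 [[np.float64(222.4654864291299), np.float64(211.93130794147214)]] [0.58200815 0.15301297 0.055     ] 194.35137681883072
green 2 [[np.float64(224.60962049794537), np.float64(219.0)]] [0.56337171 0.14905664 0.031     ] 193.20063881667275
red 5 [[np.float64(222.47203101733487), np.float64(211.92966313600988)]] [0.58201338 0.15299274 0.055     ] 194.41089541842348
green 2 [[np.float64(224.6100676183321), np.float64(219.0)]] [0.56337171 0.14905523 0.031     ] 193.20265605561457
```

Request:
jog_arm:
  steps: "0 0 0 0 0 -0.04 1;0 0 0 0 0 -0.04 1;0 0 0 0 0 -0.04 -1;0 0 0 0 0 -0.04 -1;0 0 0 0 0 -0.04 -1"

```text
time_s: 6.28
ee_pos: [0.6026, 0.1604, 0.0613]
tool_rot: [180.0, 0.0, -167.2]
ft_force: [0.2, -0.2, 0.4]
width: 0.0655
grasp_force: 0.0
```

Request:
jog_arm:
  steps: "0 0 0 0 0 0 -1;0 0 0 0 0 0 -1;0 0 -0.3 0 0 0 -1;0 0 -0.6 0 0 0 -1;0 0 -0.6 0 0 0 -1"

```text
time_s: 6.9
ee_pos: [0.6043, 0.1617, 0.1551]
tool_rot: [179.9, 0.4, -167.2]
ft_force: [-0.1, 1.0, 0.2]
width: 0.0854
grasp_force: 0.0
```

```bash
python3 - <<'E'
from h import *
s=observe(); print(s['ee_pos'],s['tool_rot']); plan((.585,-.05,.17),(180,0,140),2)
E
```

```text
[0.60434871 0.1616717  0.15507356] [ 179.88960803    0.40626252 -167.20123551]
0.22 -0.67 -0.05 0.0 0.01 0.88
-0.11 -0.7 -0.05 0.01 -0.0 0.88
end [ 0.5857 -0.0496  0.1693] [-179.9   -0.   140. ]
```

Request:
jog_arm:
  steps: "0.22 -0.67 -0.05 0 0 0.88 -1;0.22 -0.67 -0.05 0 0 0.88 -1;0.22 -0.67 -0.05 0 0 0.88 -1;0.22 -0.67 -0.05 0 0 0.88 -1"

```text
time_s: 7.4
ee_pos: [0.5921, 0.0541, 0.1581]
tool_rot: [-180.0, -0.0, 166.4]
ft_force: [-0.1, 0.7, -0.4]
width: 0.0853
grasp_force: 0.0
```

Request:
jog_arm:
  steps: "-0.11 -0.7 -0.05 0 0 0.88 -1;-0.11 -0.7 -0.05 0 0 0.88 -1;-0.11 -0.7 -0.05 0 0 0.88 -1;-0.11 -0.7 -0.05 0 0 0.88 -1"

```text
time_s: 7.9
ee_pos: [0.5838, -0.0505, 0.166]
tool_rot: [180.0, -0.0, 140.2]
ft_force: [0.1, 0.5, 0.0]
width: 0.0853
grasp_force: 0.0
```

```bash
python3 - <<'E'
from h import *
s=observe(); print(s['ee_pos'],s['tool_rot'],s['joint_positions'])
u=np.array([np.cos(np.radians(-12.3)),np.sin(np.radians(-12.3))]); g=np.array([.610,-.2155])-.028*u; print(g)
plan((*g,.13),(180,0,-12.3),6)
im,d=read_camera('top'); uv=np.indices((420,560))[::-1].reshape(2,-1).T; P=pts('top',uv,d)
m=(np.hypot(*(P[:,:2]-[.603,.157]).T)<.05)&(P[:,2]>.05)&(P[:,2]<.075); print('bar',m.sum(),cv2.minAreaRect(P[m,:2].astype(np.float32)))
cv2.imwrite('pics/s3.png',cv2.resize(im[185:235,170:250],None,fx=8,fy=8,interpolation=cv2.INTER_CUBIC))
h=cv2.cvtColor(im,cv2.COLOR_BGR2HSV).astype(float); c=(.602,.158); w=h[...,1]*h[...,2]
B=np.zeros((420,560),bool); B[195:222,208:238]=1
for nm,mk,z in(('red',((h[...,0]<10)|(h[...,0]>170))&(h[...,1]>130)&(h[...,2]>50),.058),('green',(h[...,0]>40)&(h[...,0]<80)&(h[...,1]>100)&(h[...,2]>50),.031)):
    ys,xs=np.nonzero(mk&B); q=[[np.average(xs,weights=w[ys,xs]),np.average(ys,weights=w[ys,xs])]]; p=onplane('top',q,z)[0]; print(nm,len(xs),q,p,np.degrees(np.arctan2(*(p[:2]-c)[::-1]))%360)
E
```

```text
[ 0.58377278 -0.05047647  0.16597934] [ 1.79983747e+02 -3.53668604e-02  1.40198621e+02] [ 20.50167805  46.54466346 -35.68880663 100.33770037  36.51678368
  45.29140299  16.88951517]
[ 0.58264272 -0.20953515]
-0.11 -0.14 0.04 -0.0 -0.0 0.85
-0.16 -0.07 0.04 -0.0 -0.0 0.85
-0.18 0.0 0.04 -0.0 -0.0 0.85
-0.16 0.08 0.04 -0.0 -0.0 0.84
-0.11 0.14 0.04 -0.0 0.0 0.85
-0.04 0.17 0.04 -0.0 0.0 0.84
end [ 0.5833 -0.2101  0.1299] [-180.     0.   -12.2]
bar 60 ((0.602080225944519, 0.15612377226352692), (0.04554855823516846, 0.01192402746528387), 12.224725723266602)
red 26 [[np.float64(221.9552376906295), np.float64(209.94025190988575)]] [0.58777815 0.15434002 0.058     ] 194.43185683315127
green 9 [[np.float64(224.66841477307196), np.float64(217.84511058233514)]] [0.56707135 0.14896931 0.031     ] 194.49619974103481
```

View pics/s3.png

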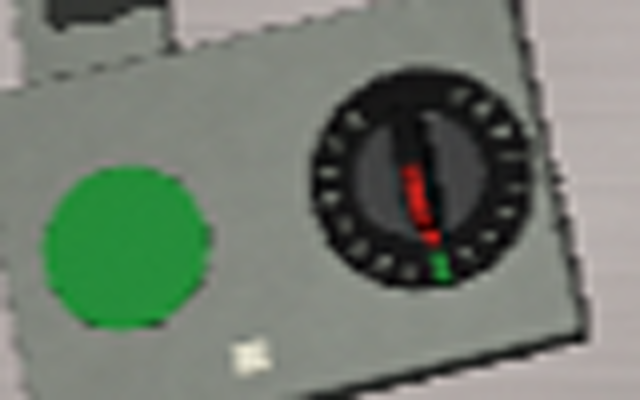

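The red pointer (crop 430,240) now meets the green mark (440,268), so the dial is at zero. Moving to the shim.

Request:
jog_arm:
  steps: "-0.11 -0.14 0.04 0 0 0.85 -1;-0.11 -0.14 0.04 0 0 0.85 -1;-0.11 -0.14 0.04 0 0 0.85 -1;-0.11 -0.14 0.04 0 0 0.85 -1"

```text
time_s: 8.45
ee_pos: [0.5831, -0.0763, 0.1601]
tool_rot: [180.0, -0.0, 114.8]
ft_force: [-0.0, -0.4, 0.1]
width: 0.0853
grasp_force: 0.0
```

Request:
jog_arm:
  steps: "-0.16 -0.07 0.04 0 0 0.85 -1;-0.16 -0.07 0.04 0 0 0.85 -1;-0.16 -0.07 0.04 0 0 0.85 -1;-0.16 -0.07 0.04 0 0 0.85 -1"

```text
time_s: 8.95
ee_pos: [0.5835, -0.1032, 0.1541]
tool_rot: [-180.0, -0.0, 89.3]
ft_force: [1.0, 0.3, 0.4]
width: 0.0854
grasp_force: 0.0
```

Request:
jog_arm:
  steps: "-0.18 0 0.04 0 0 0.85 -1;-0.18 0 0.04 0 0 0.85 -1;-0.18 0 0.04 0 0 0.85 -1;-0.18 0 0.04 0 0 0.85 -1"

```text
time_s: 9.45
ee_pos: [0.583, -0.1305, 0.1482]
tool_rot: [-180.0, -0.0, 63.7]
ft_force: [1.1, 0.4, -0.2]
width: 0.0857
grasp_force: 0.0
```

Request:
jog_arm:
  steps: "-0.16 0.08 0.04 0 0 0.84 -1;-0.16 0.08 0.04 0 0 0.84 -1;-0.16 0.08 0.04 0 0 0.84 -1;-0.16 0.08 0.04 0 0 0.84 -1"

```text
time_s: 9.95
ee_pos: [0.583, -0.1575, 0.1422]
tool_rot: [-180.0, 0.0, 38.5]
ft_force: [-0.6, 0.5, 0.4]
width: 0.0856
grasp_force: 0.0
```

Request:
jog_arm:
  steps: "-0.11 0.14 0.04 0 0 0.85 -1;-0.11 0.14 0.04 0 0 0.85 -1;-0.11 0.14 0.04 0 0 0.85 -1;-0.11 0.14 0.04 0 0 0.85 -1"

```text
time_s: 10.45
ee_pos: [0.583, -0.1843, 0.1362]
tool_rot: [-180.0, 0.0, 13.0]
ft_force: [-0.6, 0.7, 0.2]
width: 0.0855
grasp_force: 0.0
```

Request:
jog_arm:
  steps: "-0.04 0.17 0.04 0 0 0.84 -1;-0.04 0.17 0.04 0 0 0.84 -1;-0.04 0.17 0.04 0 0 0.84 -1;-0.04 0.17 0.04 0 0 0.84 -1;-0.04 0.17 0.04 0 0 0.84 -1"

```text
time_s: 11.08
ee_pos: [0.5828, -0.2107, 0.1303]
tool_rot: [-180.0, 0.0, -12.2]
ft_force: [0.2, -0.1, -0.1]
width: 0.0859
grasp_force: 0.0
```

```bash
python3 - <<'E'
from h import *
s=observe(); print(s['ee_pos'],s['tool_rot'],s['joint_positions'])
plan((.5826,-.2095,.044),(180,0,-12.3),1,dig=3)
im,_=read_camera('scene'); cv2.imwrite('pics/s4.png',cv2.resize(im[120:220,190:290],None,fx=5,fy=5,interpolation=cv2.INTER_CUBIC))
E
```

```text
[ 0.58282908 -0.21071904  0.13025418] [-1.79983523e+02  7.10894434e-03 -1.22348286e+01] [ 12.90573245  48.0161168    4.91993015  96.76450017  -6.33059079
  35.49832124 -80.87203723]
-0.003 -0.007 0.575 -0.001 0.0 0.002
end [ 0.5826 -0.2096  0.044 ] [180.    0.  -12.3]
```

View pics/s4.png

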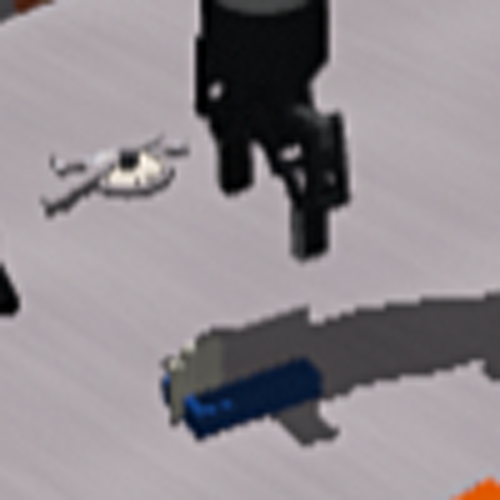

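The fingers hang over the bare near end of the shim, either side of it (stand at about 250,390 in the crop). Descending and gripping.

Request:
jog_arm:
  steps: "0 0 0.25 0 0 0 -1;0 0 0.5 0 0 0 -1;0 0 0.57 0 0 0 -1;0 0 0.57 0 0 0 -1"

```text
time_s: 11.62
ee_pos: [0.5828, -0.2109, 0.0447]
tool_rot: [-180.0, 0.0, -12.4]
ft_force: [-0.5, -1.0, 0.4]
width: 0.0852
grasp_force: 0.0
```

Request:
jog_arm:
  steps: "0 0 0 0 0 0 1;0 0 0 0 0 0 1;0 0 0 0 0 0 1;0 0 0 0 0 0 1;0 0 0 0 0 0 1"
  squeeze: 30

```text
time_s: 12.25
ee_pos: [0.5829, -0.211, 0.0451]
tool_rot: [180.0, -0.0, -12.4]
ft_force: [0.1, 1.0, 2.7]
width: 0.0043
grasp_force: 33.4
```

Request:
jog_arm:
  steps: "0 0 0 0 0 0 1;0 0 0 0 0 0 1;0 0 0 0 0 0 1"

```text
time_s: 12.62
ee_pos: [0.583, -0.2111, 0.0451]
tool_rot: [180.0, -0.0, -12.4]
ft_force: [-0.6, 0.6, 4.9]
width: 0.0046
grasp_force: 33.7
```

Request:
jog_arm:
  steps: "0 0 0 0 0 0 1;0 0 -0.1 0 0 0 1;0 0 -0.3 0 0 0 1;0 0 -0.6 0 0 0 1;0 0 -0.9 0 0 0 1"
  squeeze: 70

```text
time_s: 13.25
ee_pos: [0.5824, -0.2107, 0.1812]
tool_rot: [-180.0, 0.0, -12.4]
ft_force: [0.5, -0.2, -1.8]
width: 0.0039
grasp_force: 68.7
```

Request:
jog_arm:
  steps: "0 0 -0.2 0 0 0 1;0 0 -0.2 0 0 0 1"

```text
time_s: 13.5
ee_pos: [0.5842, -0.2114, 0.2126]
tool_rot: [180.0, -0.3, -12.4]
ft_force: [-0.6, -0.8, -2.1]
width: 0.0037
grasp_force: 68.7
```

```bash
python3 - <<'E'
from h import *
s=observe(); print(s['ee_pos'],s['tool_rot'],s['ft_force'],s['width'])
im,d=read_camera('scene'); im2,_=read_camera('top')
f=lambda a,s:cv2.resize(a,None,fx=s,fy=s,interpolation=cv2.INTER_CUBIC)
cv2.imwrite('pics/s5.png',np.hstack([f(im[110:210,190:270],5),f(im2[170:270,300:380],5)]))
E
```

```text
[ 0.58423951 -0.21140925  0.21256183] [179.970888    -0.31546376 -12.3938371 ] [-0.5970135  -0.797184   -2.13694364] 0.0036948189788281304
```

View pics/s5.png

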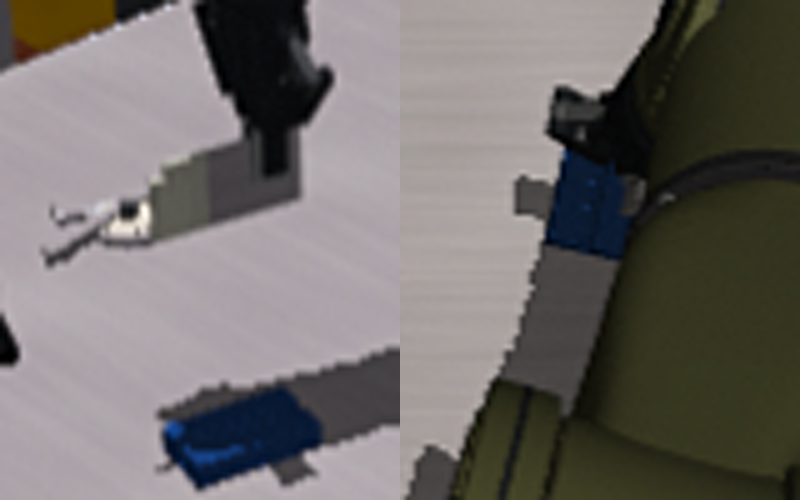

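The shim is clear of the stand (it spans 150–300 in the crop), held level by its bare end with the fingers at about x=270. I'll measure the grip offset and plan the transit.

```bash
cat >> h.py <<'E'
def shimpts(n='scene'):
    s=observe(); im,d=read_camera(n); uv=np.indices((420,560))[::-1].reshape(2,-1).T; P=pts(n,uv,d)
    Q=R.from_euler('xyz',s['tool_rot'],degrees=True).inv().apply(P-s['ee_pos']); m=(Q[:,0]>-.05)&(Q[:,0]<.11)&(abs(Q[:,1])<.02)&(Q[:,2]>-.02)&(Q[:,2]<.06)&(d.ravel()>0)
    return Q[m],cv2.cvtColor(im,cv2.COLOR_BGR2HSV).reshape(-1,3)[m],uv[m]
E
python3 - <<'E'
from h import *
Q,h,_=shimpts()
k=Q[Q[:,0]>.03]; print(len(Q),'xmin/max',np.percentile(Q[Q[:,2]>.022][:,0],[0,2,98,100]),'z',np.percentile(k[:,2],[0,2,50,98,100]),'y',np.median(k[:,1]))
lo=k[k[:,2]>0]; c=[(a,Q[(abs(Q[:,0]-a)<.005)][:,2].max().round(4)) for a in(-.015,.02,.04,.06,.075)]; print(c)
plan((.55,.19,.25),(180,0,105),5)
for th in (50,60):
    a=np.radians(15);t=np.radians(th);hh=np.array([np.cos(a),np.sin(a),0]);Z=np.array([0,0,1]);y=hh*np.cos(t)+Z*np.sin(t);z=hh*np.sin(t)-Z*np.cos(t)
    M=np.c_[np.cross(y,z),y,z]; print(th,np.array([.575,.275,.16])-M@[.06,.0025,.019],R.from_matrix(M).as_euler('xyz',degrees=True))
E
```

```text
470 xmin/max [-0.02031752 -0.01905468  0.0775294   0.08009554] z [-0.00852716 -0.00743806  0.0167581   0.0418624   0.04695846] y -0.0036422591015397086
[(-0.015, np.float64(0.042)), (0.02, np.float64(0.0419)), (0.04, np.float64(0.0439)), (0.06, np.float64(0.0425)), (0.075, np.float64(0.0416))]
-0.16 -0.51 -0.05 -0.0 0.0 -0.78
0.06 -0.53 -0.06 -0.0 0.0 -0.78
0.27 -0.46 -0.05 -0.0 -0.0 -0.78
0.43 -0.32 -0.06 -0.0 -0.0 -0.79
0.53 -0.12 -0.05 -0.01 -0.0 -0.78
end [0.5505 0.1905 0.2495] [179.8  -0.  104.9]
50 [0.57491803 0.21286147 0.17029785] [ 1.30000000e+02 -1.27222187e-14  1.05000000e+02]
60 [0.57342793 0.21246219 0.16733494] [120.   0. 105.]
```

Request:
jog_arm:
  steps: "-0.16 -0.51 -0.05 0 0 -0.78 1;-0.16 -0.51 -0.05 0 0 -0.78 1;-0.16 -0.51 -0.05 0 0 -0.78 1;-0.16 -0.51 -0.05 0 0 -0.78 1"

```text
time_s: 14.15
ee_pos: [0.5752, -0.133, 0.2164]
tool_rot: [179.9, 0.1, 10.7]
ft_force: [-0.2, -0.0, -1.3]
width: 0.0038
grasp_force: 68.9
```

Request:
jog_arm:
  steps: "0.06 -0.53 -0.06 0 0 -0.78 1;0.06 -0.53 -0.06 0 0 -0.78 1;0.06 -0.53 -0.06 0 0 -0.78 1;0.06 -0.53 -0.06 0 0 -0.78 1"

```text
time_s: 14.65
ee_pos: [0.5694, -0.0545, 0.2259]
tool_rot: [179.9, 0.1, 34.0]
ft_force: [0.1, -0.7, -1.6]
width: 0.0039
grasp_force: 69.0
```

Request:
jog_arm:
  steps: "0.27 -0.46 -0.05 0 0 -0.78 1;0.27 -0.46 -0.05 0 0 -0.78 1;0.27 -0.46 -0.05 0 0 -0.78 1;0.27 -0.46 -0.05 0 0 -0.78 1"

```text
time_s: 15.15
ee_pos: [0.564, 0.0251, 0.2334]
tool_rot: [180.0, 0.1, 57.4]
ft_force: [-0.5, -0.4, -2.0]
width: 0.0039
grasp_force: 69.1
```

Request:
jog_arm:
  steps: "0.43 -0.32 -0.06 0 0 -0.79 1;0.43 -0.32 -0.06 0 0 -0.79 1;0.43 -0.32 -0.06 0 0 -0.79 1;0.43 -0.32 -0.06 0 0 -0.79 1"

```text
time_s: 15.65
ee_pos: [0.558, 0.1051, 0.2423]
tool_rot: [-180.0, 0.2, 81.1]
ft_force: [0.4, -0.6, -2.1]
width: 0.0036
grasp_force: 69.0
```

Request:
jog_arm:
  steps: "0.53 -0.12 -0.05 0 0 -0.78 1;0.53 -0.12 -0.05 0 0 -0.78 1;0.53 -0.12 -0.05 0 0 -0.78 1;0.53 -0.12 -0.05 0 0 -0.78 1"

```text
time_s: 16.15
ee_pos: [0.5522, 0.1864, 0.2497]
tool_rot: [-179.9, 0.2, 104.5]
ft_force: [-0.0, 0.8, -1.2]
width: 0.0041
grasp_force: 69.1
```

```bash
python3 - <<'E'
from h import *
print(observe()['joint_positions'])
plan((.573,.212,.20),(122,0,105),2)
E
```

```text
[ -8.54268278  37.72875337 -25.3588859   96.73191456  20.12564642
  50.2185074  -27.84863921]
0.07 0.09 0.17 -0.97 0.01 -0.01
0.06 -0.0 0.18 -0.97 0.0 -0.01
end [0.5729 0.2119 0.2005] [121.9   0.2 105. ]
```

Request:
jog_arm:
  steps: "0.07 0.09 0.17 -0.32 0 0 1;0.07 0.09 0.17 -0.65 0 0 1;0.07 0.09 0.17 -0.97 0 0 1;0.07 0.09 0.17 -0.97 0 0 1;0.07 0.09 0.17 -0.97 0 0 1"

```text
time_s: 16.77
ee_pos: [0.5717, 0.1838, 0.224]
tool_rot: [154.3, 3.1, 102.9]
ft_force: [0.6, -0.3, -0.9]
width: 0.004
grasp_force: 69.1
```

Request:
jog_arm:
  steps: "0.06 0 0.18 -0.32 0 0 1;0.06 0 0.18 -0.65 0 0 1;0.06 0 0.18 -0.97 0 0 1;0.06 0 0.18 -0.97 0 0 1;0.06 0 0.18 -0.97 0 0 1"

```text
time_s: 17.4
ee_pos: [0.5813, 0.1944, 0.1971]
tool_rot: [126.8, 3.9, 103.0]
ft_force: [-0.4, 0.7, -3.3]
width: 0.0038
grasp_force: 69.2
```

```bash
python3 - <<'E'
from h import *
s=observe();print(s['joint_positions'])
M=R.from_euler('xyz',s['tool_rot'],degrees=True).as_matrix(); print('label now',s['ee_pos']+M@[.061,.0025,.02])
plan(np.array([.575,.275,.16])-R.from_euler('xyz',(122,0,105),degrees=True).apply([.061,.0025,.02]),(122,0,105),1,dig=2)
E
```

```text
[  -9.4568079    51.04987841  -37.11893836  140.14944819  142.60724573
   72.02041846 -150.88846626]
label now [0.58481032 0.25692288 0.18290508]
0.14 -0.16 0.09 -0.16 0.13 0.07
end [0.5735 0.2121 0.1684] [122.1   0.  105.1]
```

```bash
python3 - <<'E'
from h import *
s=observe();r=R.from_euler('xyz',s['tool_rot'],degrees=True); print(r.inv().apply(np.array([.575,.275,.16])-s['ee_pos']-r.apply([.061,.0025,.02]))/.15)
E
```

```text
[ 0.14235316 -0.13654781  0.05664648]
```

Request:
jog_arm:
  steps: "0.07 -0.07 0.03 0 0 0 1;0.14 -0.14 0.06 0 0 0 1;0.14 -0.14 0.06 0 0 0 1;0.14 -0.14 0.06 0 0 0 1"

```text
time_s: 17.9
ee_pos: [0.5719, 0.212, 0.1733]
tool_rot: [127.0, 4.1, 103.1]
ft_force: [-0.1, 0.2, -0.7]
width: 0.0041
grasp_force: 69.2
```

```bash
python3 - <<'E'
from h import *
s=observe();print(s['joint_positions'],s['qd'].round(1));r=R.from_euler('xyz',s['tool_rot'],degrees=True); L=s['ee_pos']+r.apply([.061,.0025,.02]); print(L,r.apply([0,1,0]),r.inv().apply(np.array([.575,.275,.16])-L)/.15)
E
```

```text
[ -11.42080821   55.44105713  -39.56910195  140.37648811  140.66081291
   77.67658285 -150.89824671] [-0.2 -0.7 -0.4  0.1  0.1  0.3  0.1]
[0.57536044 0.2745504  0.15897616] [0.57376916 0.19150105 0.7963142 ] [ 0.0029682   0.00463059 -0.00557629]
```

Nominally in place. I'll hold it still and check with the cameras.

Request:
jog_arm:
  steps: "0 0 0 0 0 0 1;0 0 0 0 0 0 1;0 0 0 0 0 0 1;0 0 0 0 0 0 1"

```text
time_s: 18.4
ee_pos: [0.5713, 0.2138, 0.1733]
tool_rot: [127.0, 4.0, 103.2]
ft_force: [-0.2, -0.1, -1.0]
width: 0.0036
grasp_force: 69.2
```

```bash
python3 - <<'E'
from h import *
s=observe();r=R.from_euler('xyz',s['tool_rot'],degrees=True); L=s['ee_pos']+r.apply([.061,.0025,.02]); print(L,s['tool_rot'],project('scene',L),project('top',L))
Q,h,_=shimpts(); k=Q[Q[:,0]>.03]; print(len(Q),np.percentile(k[:,0],[50,98]),np.percentile(k[:,1],[5,50,95]),np.percentile(k[:,2],[2,98]))
im,_=read_camera('scene'); im2,_=read_camera('top')
f=lambda a,s:cv2.resize(a,None,fx=s,fy=s,interpolation=cv2.INTER_CUBIC)
cv2.imwrite('pics/s6.png',np.hstack([f(im[180:300,290:420],3),f(im2[150:270,150:280],3)]))
E
```

```text
[0.57453118 0.27632117 0.15897251] [127.02711815   4.01346611 103.23293214] [[375.32779326 223.51689962]] [[173.90812567 208.34339167]]
790 [0.05368765 0.07691673] [-0.00193948  0.00233431  0.00653612] [-0.00815151  0.04097206]
```

View pics/s6.png

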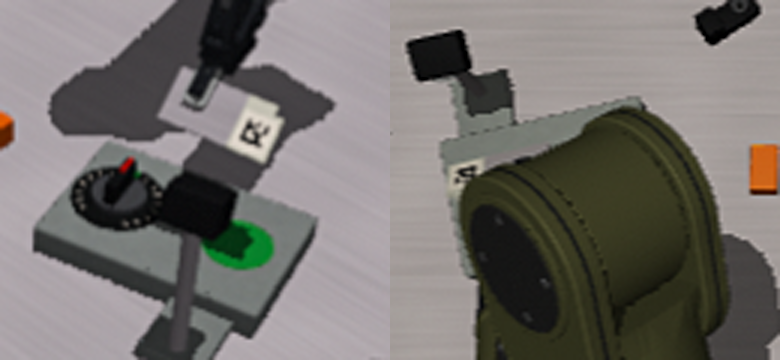

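The shim is held by its bare end. The label faces up toward the camera at scene crop (255,130), which is where the projection puts it, with its shadow on the pad. The dial's pointer is still at zero, and the shim is held still. Handing in.

```bash
python3 -c "
from plant import *
print(sign_off())"
```

```text
the job is handed in; nothing more can be done
None
```

I turned the dial to zero (within about 1°) and handed the job in with the shim held still in the air by its bare end, its label about 13 cm above the pad centre and tipped about 53° face up; no result came back.

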